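Shoot the hatch bolt past its safety catch

TASK

The hatch door lying on the bench is unbolted. Press its spring catch bar down with one fingertip and, keeping it held down all the way, push the bolt by its upright tab with the other fingertip until it is fully home in the keeper on the post; then let go of both, so that the catch springs back up and locks the bolt. Pick nothing up and leave the tools and containers where they are.

Things in the scene. Friction and masses are not known exactly. Their poses are not given: they have to be found in the camera images.
- gate: Small plank hatch door and its post, 280 x 345 mm, 36 mm high, lying fixed on the bench, yaw within 0.6 rad. Origin on the bench below the lock; +y: the way the bolt slides home, towards the post; +z up. Steel bolt along y at x = -30 mm, catch bar along y at x = +35 mm. Bolt rod, guides, keeper and grey catch housing reach 62 mm above the bench: fingertips over 64 mm clear all but tab and bar.
- bolt (a joint): Travel of the bolt along the gate's +y, in m: 0 drawn back, 0.062 end stop; starts between 0 and 0.011. About 2 N of friction; stays where left. Teeth on the rod meet the catch's pawl: with the catch up the bolt stops at about 0.0125 and again further on. Past 0.057 the last tooth is through and the catch can spring up behind it.
- bolt_tab (a point): Upright steel tab of the bolt: the point is the middle of its flat rear face (the face to push, looking to the gate's -y), 90 mm above the bench. The tab is 30 mm wide along the gate's x, 8 mm thick along y; its top is 110 mm above the bench.
- catch (a joint): How far the sprung catch bar is pressed down, in m: 0 up, 0.012 bottom stop. It frees the bolt from 0.006 on; 0.009 is a safe depth. It takes about 2 N to start and 7 N at the bottom, and springs back when let go unless a tooth of the bolt lies over the pawl.
- catch_bar (a point): Centre of the top face of the catch bar, a flat steel bar 130 mm long (along the gate's y), 28 mm wide, 5 mm thick, its top 82 mm above the bench when up. It may be pressed anywhere along its length, and a fingertip may slide along it. Its centre line is 69 mm from the middle of the tab, along the gate's x.
- driver_grip (a point): Screwdriver lying on the hatch door beyond the bolt, 170 mm long; point in its handle. Leave alone.
- sander: Cork sanding block, 40 x 75 x 27 mm, on the hatch door beside the catch. Origin at its underside. Leave alone.
- tin: Small steel tin, 40 mm across, 34 mm high, on the hatch door near the rear end of the catch bar. Origin at its underside. Leave alone.
- glue: White glue bottle, 60 mm across, 140 mm high, on the bench at the left. Origin at its underside. Leave alone.
- tape: Grey tape measure, 65 x 70 x 34 mm, on the bench at the left. Origin at its underside. Leave alone.
- jar: Glass jar, 70 mm across, 85 mm high, on the bench at the right. Origin at its underside. Leave alone.
- plane: Hand plane, 160 x 45 mm, 60 mm high, on the bench at the right. Origin at its underside. Leave alone.

How it is judged:
On the way, in this order (a step that is already met when the one before it is completed fails the run):
1. a fingertip holds the catch down while the bolt is still drawn back (value of joint catch above 0.006 m and contact force between the fingers and catch above 0.5 N and value of joint bolt below 0.016 m), for 0.1 s.
2. with one fingertip still on the held-down catch, the other pushes the bolt along (value of joint bolt between 0.025 and 0.054 m and value of joint catch above 0.005 m and contact force between the fingers and catch above 0.5 N and contact force between the fingers and bolt above 0.3 N), for 0.05 s.
3. the bolt is fully home (value of joint bolt above 0.0565 m), for 0.1 s.
At the end, for the whole second after the job is handed in: The bolt is home (travel over 56 mm of 62 mm) and at rest, the catch has sprung back up to within 3 mm of its top and so locks it, and no tool or container stands more than 30 mm from where it was (value of joint bolt above 0.056 m and value of joint catch below 0.003 m and velocity of joint bolt below 0.01 m/s and distance of each of driver_grip, sander, tin, glue, tape, jar, plane from where it was at the start of the episode below 0.03 m); the robot touches nothing.
It fails at once if the catch is let up while the bolt is part-way (value of joint bolt between 0.018 and 0.052 m and value of joint catch below 0.003 m).
It fails at once if a tool or container is lifted, carried or pushed more than 30 mm (distance of any of driver_grip, sander, tin, glue, tape, jar, plane from where it was at the start of the episode above 0.03 m).
It also fails if it takes over 38 s, if anything falls off the work surface, if the arm or the gripper's body presses on something with over 40 N, if the wrist force passes 120 N, or if a joint passes its speed limit or range.

ROBOT

A 6-joint arm with a two-finger parallel gripper is mounted at the origin on the work surface. World frame = base frame: x ahead of the robot, y to its left, z up, the work surface at z = 0. Lengths are in m, angles in rad, forces in N, time in s.
With the tool pointing down it reaches from about 0.35 to 0.975 m from the base axis. Payload 17.4 kg.
Tool frame: the origin (TCP) lies midway between the tips of the shut fingers; the grasp point (between the pads) lies 19 mm behind it (manip.grasp_offset is the distance from the TCP to the grasp point, in m); z points along the fingers, y is the line along which they close (so a half turn about z gives the same grasp; the last joint's range is limited). The gripper opens to 85 mm and grips with 20 to 120 N. Pads are 22 mm wide; open, the fingers measure 114 mm over their backs; the gripper's body (76 mm by 85 mm) begins 54 mm behind the grasp point. The pads swing forward as they close: fully open they stand 13 mm farther back than shut.
Start: joints at [-1.293, 0.116, 1.442, -0, 1.584, -0.038], TCP at [0.21, -0.642, 0.231] pointing down, gripper open.
Joint ranges: [-2.83, 2.83], [-0.83, 2.19], [0.07, 2.5], [-1.14, 4.28], [0.01, 3], [-2.97, 2.97]. Speed limits (rad/s): [1.89, 1.89, 2.22, 3.14, 3.14, 3.14].

INTERFACE

Orientations are given as [roll, pitch, yaw] about the fixed x, y, z axes, in that order (R = Rz(yaw) Ry(pitch) Rx(roll)).
In Python, from station import manip, optics gives the robot as it stands. The module is installed in compiled form; this text tells all that it offers.
- The arm moves only by the tool carry_out, never from a script. Its argument "increments" is one flat list of numbers, 7 for each row, row after row: the shift along the tool's x, y, z in cm, then the turn, a rotation vector about the tool's x, y, z in rad, then the opening in per cent of the stroke, from 0 (shut) to 100 (fully open). In form: [dx, dy, dz, rx, ry, rz, grip, dx, dy, dz, rx, ry, rz, grip, ...]. A call has 1 to 20 rows; each row shifts and turns the commanded pose from where the row before left it, along the tool's axes as they then stand; what a row does not reach is not made up. A row lasts 1/8 s, in which the tool goes at most 62.5 mm and 10.7 degrees, less where a joint would pass 70% of its speed; a pose out of reach is approached as far as the arm can. A call is refused whole if a number of a shift passes 6.25 or a number of a turn 0.188, either way. A call with a gripper value outside its range is refused whole. The fingers move at their own pace and stop on an object; the grip force is fixed at half the most. Time passes only in rows, so rows that do not move let the fingers close. It gives the time, the measured TCP pose, the force, the opening and the grip force at its end, in the units of the state.
- manip.sense(): the state, without advancing time (a new reading comes with each control period).
- optics.camera(name): name is "scene" or "top" or "wrist"; returns a dict with "image" (420x560x3 uint8, blue, green, red), "range_z" (420x560 float32, m along the optical axis (not along the pixel's ray), 0 where there is no reading), "intrinsics" (3x3 intrinsics, pixels), "R" (3x3) and "t" (3): a world point X has camera coordinates R X + t. Camera axes: x right, y down, z forward; pixel columns grow to the right and rows downward; lengths in m; the calibration is good to about 2 mm. A picture is of the moment at which its call begins.
- manip.hand_in(): hands the job in; it is judged then, once.
The state is a dict: "clock": time; "joint_pos": joint angles; "qvel": joint speeds; "joint_efforts": joint torques, N m; "eef_pos": TCP position; "orientation": TCP orientation; "wrist_force": force on the tool from outside, world axes, zero at the start; "torque": the same for the moment, N m; "opening": finger opening in m; "gripper_force": force on a finger pad.
Only numpy, scipy, OpenCV 4.12 (cv2) and the standard library are available. Lean on these libraries where they do the work, as an engineer would, in place of code of your own. Each camera call takes 0.05 s, during which the arm holds its last target. There are 200 camera calls.

## Working session

There is one attempt and no reset: what is moved stays moved. The work goes in short steps, Python scripts to look and compute and a tool call to move; the robot and the scene stay as the last step left them, time stands still between calls to the robot, and variables do not carry over. Pictures are saved under pics/ and viewed, at most 10 in all, crops included, and the job is handed in when it is done.

Besides the shell and the picture viewer there is one more tool, called after ">>>" by a JSON object that holds its "op" and its "data", one argument or row to a line. carry_out: Moves the arm, as the interface text tells. Its arguments: {"type":"object","properties":{"increments":{"type":"array","items":{"type":"number"}}},"required":["increments"]}

```bash
mkdir -p pics; cat > h.py <<'E'
import numpy as np, cv2
from station import manip, optics
def cloud(c):
    K,R,t=c["intrinsics"],c["R"],c["t"]; z=c["range_z"]
    v,u=np.mgrid[:z.shape[0],:z.shape[1]]
    p=np.stack([(u-K[0,2])/K[0,0]*z,(v-K[1,2])/K[1,1]*z,z],-1)
    P=(p-t)@R; P[z==0]=np.nan
    return P
E
python3 - <<'E'
from h import *
for n in ("top","scene"):
    c=optics.camera(n); np.savez(n+".npz",**c); cv2.imwrite(f"pics/{n}0.png",c["image"])
    print(n,-c["R"].T@c["t"])
s=manip.sense(); print({k:np.round(v,3) for k,v in s.items()})
E
```

```text
top [0.41915143 0.00771954 1.45988831]
scene [ 1.31994166 -0.93654547  1.0837866 ]
{'clock': np.float64(0.1), 'joint_pos': array([-1.293,  0.116,  1.442,  0.   ,  1.584, -0.038]), 'qvel': array([-0.001, -0.002, -0.003, -0.   ,  0.001,  0.   ]), 'joint_efforts': array([ 0.0000e+00, -7.3367e+01, -6.3379e+01, -0.0000e+00,  5.0000e-03,
        0.0000e+00]), 'eef_pos': array([ 0.21 , -0.641,  0.231]), 'orientation': array([-3.141, -0.   ,  0.316]), 'wrist_force': array([-0.142,  0.389, -0.449]), 'torque': array([-0.01 ,  0.011, -0.   ]), 'gripper_force': np.float64(0.0), 'opening': np.float64(0.085)}
```

View pics/top0.png

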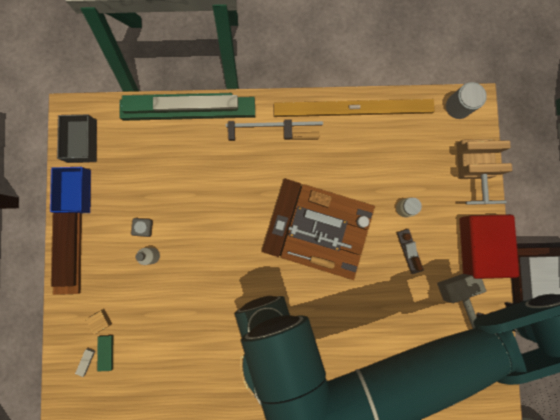

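View pics/scene0.png

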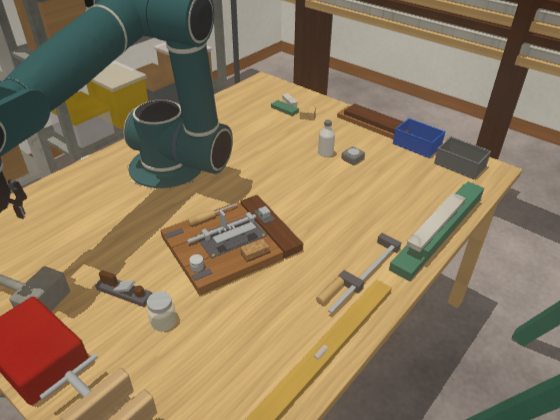

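The top view shows the gate around px (320,230), with the post at its left (world +y). The catch bar is near (323,218) and the bolt near (320,238). The scene view agrees. Next I'll measure from range.

```bash
python3 - <<'E'
from h import *
for n in ("top","scene"):
    c=dict(np.load(n+".npz")); P=cloud(c)
    z=P[...,2]; reg=(P[...,0]>.25)&(P[...,0]<.75)&(P[...,1]>-.35)&(P[...,1]<.25)
    print(n,"depth ok",np.isfinite(z).mean())
    for lo,hi in((.03,.042),(.055,.07),(.075,.088),(.088,.14)):
        m=(reg&(z>lo)&(z<hi)).astype(np.uint8)
        k,l,st,ce=cv2.connectedComponentsWithStats(m)
        for i in range(1,k):
            if st[i,4]>=6:
                Q=P[l==i]; r=cv2.minAreaRect(Q[:,:2].astype(np.float32)*1000)
                print(lo,st[i,4],ce[i].round(),"med",np.median(Q,0).round(3),"rect",np.round(r[0]),np.round(r[1]),round(r[2],1))
c=dict(np.load("top.npz")); K=c["intrinsics"];print(K)
a=cv2.resize(c["image"][170:290,255:385],None,fx=5,fy=5,interpolation=cv2.INTER_CUBIC)
cv2.imwrite("pics/crop.png",a)
E
```

```text
top depth ok 0.9960246598639456
0.03 1263 [281. 217.] med [ 0.53  -0.016  0.036] rect [524. -16.] [ 66. 279.] 71.5
0.03 4358 [328. 233.] med [ 0.457 -0.194  0.036] rect [ 468. -182.] [273. 280.] 71.5
0.055 235 [320. 198.] med [ 0.585 -0.153  0.062] rect [ 584. -155.] [74. 40.] 70.5
0.055 60 [362. 222.] med [ 0.496 -0.3    0.067] rect [ 498. -301.] [35. 36.] 7.7
0.055 61 [279. 225.] med [ 0.493 -0.008  0.059] rect [494. -10.] [26. 29.] 70.3
0.055 9 [314. 226.] med [ 0.483 -0.132  0.056] rect [ 487. -131.] [ 5. 22.] 70.7
0.055 48 [296. 230.] med [ 0.472 -0.061  0.059] rect [477. -74.] [49. 28.] 88.6
0.055 17 [313. 234.] med [ 0.455 -0.127  0.058] rect [ 456. -126.] [21. 27.] 10.0
0.055 15 [323. 237.] med [ 0.447 -0.165  0.057] rect [ 448. -165.] [12. 25.] 42.7
0.055 53 [333. 241.] med [ 0.432 -0.2    0.058] rect [ 435. -198.] [42. 30.] 43.1
0.055 6 [348. 246.] med [ 0.411 -0.249  0.057] rect [ 412. -250.] [14.  7.] 60.9
0.055 138 [322. 262.] med [ 0.36  -0.155  0.059] rect [ 360. -155.] [84. 23.] 72.2
0.075 290 [323. 218.] med [ 0.512 -0.162  0.081] rect [ 512. -161.] [129.  28.] 71.7

[... 1162 characters left out ...]

0.055 6 [194. 238.] med [ 0.421 -0.238  0.056] rect [ 422. -239.] [12.  8.] 71.3
0.055 281 [254. 248.] med [ 0.589 -0.159  0.061] rect [ 587. -157.] [77. 45.] 72.1
0.055 118 [196. 261.] med [ 0.504 -0.307  0.066] rect [ 501. -304.] [38. 42.] 29.2
0.075 18 [223. 221.] med [ 0.456 -0.148  0.081] rect [ 449. -148.] [ 7. 25.] 87.6
0.075 304 [234. 233.] med [ 0.515 -0.165  0.081] rect [ 513. -163.] [131.  35.] 72.8
0.088 201 [216. 162.] med [0.255 0.021 0.119] rect [257.  27.] [14. 95.] 0.1
0.088 49 [222. 215.] med [ 0.452 -0.147  0.104] rect [ 448. -145.] [10. 30.] 73.2
[[397.0209279    0.         277.77896891]
 [  0.         397.0209279  210.57611414]
 [  0.           0.           1.        ]]
```

View pics/crop.png

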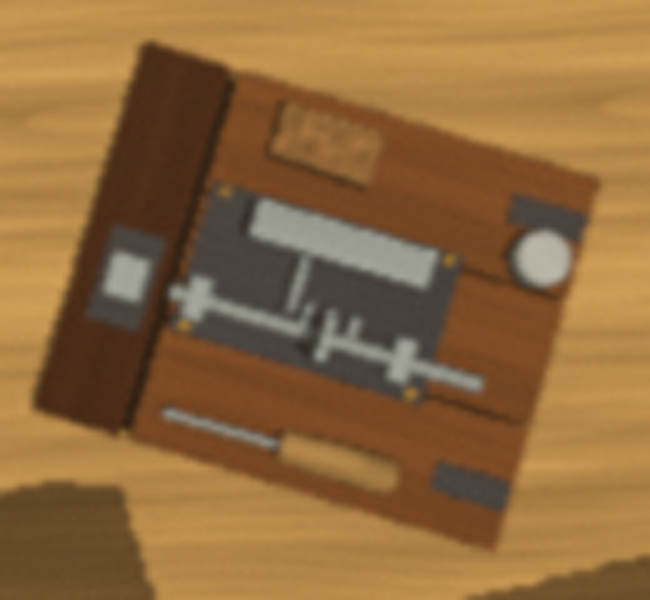

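Measured gate pose: yaw about -0.32. The tab is centred at (0.446,-0.1445) with its top at about 0.108. The bar is centred at (0.5125,-0.162) with its top at 0.081. Tab to bar along gate x comes to 68.5 mm against the stated 69, which fits. I'll straddle them with the tool's y along gate x (tool yaw 1.25) and an opening of about 55 mm, so both fingertips work at the same height.

>>> {"op": "carry_out", "data": {
  "increments": [3.9,-3.56,0,0,0,0,65,3.9,-3.56,0,0,0,0,65,3.9,-3.56,0,0,0,0,65,3.9,-3.56,0,0,0,0,65,3.9,-3.56,0,0,0,0,65,3.9,-3.56,0,0,0,0,65,3.9,-3.56,0,0,0,0,65,3.9,-3.56,0,0,0,0,65,3.9,-3.56,0,0,0,0,65,3.9,-3.56,0,0,0,0,65,0,0,0,0,0,-0.1555,65,0,0,0,0,0,-0.1555,65,0,0,0,0,0,-0.1555,65,0,0,0,0,0,-0.1555,65,0,0,0,0,0,-0.1555,65,0,0,0,0,0,-0.1555,65,0,0,3,0,0,0,65,0,0,3,0,0,0,65,0,0,0,0,0,0,65,0,0,0,0,0,0,65]
}}

```text
clock: 2.6
eef_pos: [0.4701, -0.1822, 0.1725]
orientation: [3.141, 0.0, 1.249]
wrist_force: [-0.4, 0.3, 1.0]
opening: 0.0554
gripper_force: 0.0
```

```bash
python3 - <<'E'
from h import *
s=manip.sense(); print({k:np.round(s[k],4) for k in("clock","eef_pos","orientation","wrist_force","opening","joint_pos")})
c=optics.camera("wrist"); np.savez("w.npz",**c); cv2.imwrite("pics/w1.png",c["image"])
P=cloud(c); z=P[...,2]
for lo,hi in((.077,.086),(.095,.115),(.13,.2)):
    m=((z>lo)&(z<hi)).astype(np.uint8)
    k,l,st,ce=cv2.connectedComponentsWithStats(m)
    for i in range(1,k):
        if st[i,4]>=60:
            Q=P[l==i]; r=cv2.minAreaRect(Q[:,:2].astype(np.float32)*1000)
            print(lo,st[i,4],ce[i].round(),"med",np.median(Q,0).round(4),"minz",Q[:,2].min().round(4),"rect",np.round(r[0],1),np.round(r[1]),round(r[2],1))
E
```

```text
{'clock': np.float64(2.6), 'eef_pos': array([ 0.4701, -0.1822,  0.1725]), 'orientation': array([3.1407e+00, 1.0000e-04, 1.2488e+00]), 'wrist_force': array([-0.3965,  0.3025,  0.9635]), 'opening': np.float64(0.0554), 'joint_pos': array([-0.4205, -0.2426,  1.8786,  0.    ,  1.5047, -0.0984])}
0.077 8350 [332. 159.] med [ 0.5145 -0.1537  0.0821] minz 0.0785 rect [ 512.4 -162.2] [130.  28.] 71.6
0.077 142 [230. 171.] med [ 0.4489 -0.1414  0.0812] minz 0.077 rect [ 447.8 -141.6] [ 6. 29.] 60.0
0.095 903 [222. 185.] med [ 0.4466 -0.1433  0.1095] minz 0.095 rect [ 445.6 -144.2] [ 8. 30.] 71.5
0.13 1293 [202. 296.] med [ 0.4435 -0.1633  0.191 ] minz 0.1762 rect [ 443.4 -170.6] [14. 23.] 19.5
0.13 1297 [361. 296.] med [ 0.5012 -0.1868  0.1911] minz 0.1756 rect [ 498.9 -189.3] [23. 14.] 34.9
```

View pics/w1.png

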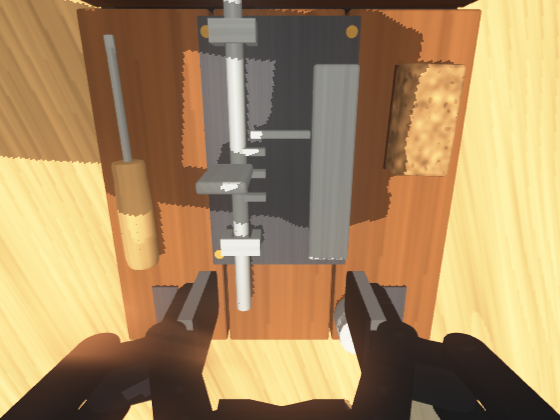

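The wrist view confirms the tab at px (222,185), the bar at (332,159), and the fingers lined up behind them. The fingertips sit about 4 mm behind the TCP. I'll go down and press.

>>> {"op": "carry_out", "data": {
  "increments": [0,0,4,0,0,0,65,0,0,4,0,0,0,65,0,0,1,0,0,0,65,0,0,0.5,0,0,0,65,0,0,0.3,0,0,0,65,0,0,0.3,0,0,0,65,0,0,0,0,0,0,65,0,0,0,0,0,0,65]
}}

```text
clock: 3.65
eef_pos: [0.4703, -0.1824, 0.071]
orientation: [3.14, 0.0, 1.249]
wrist_force: [3.1, -1.9, 4.4]
opening: 0.0557
gripper_force: 2.0
```

>>> {"op": "carry_out", "data": {
  "increments": [0,0,0.2,0,0,0,65,0,0,0.15,0,0,0,65,0,0,0,0,0,0,65,0,0,0,0,0,0,65]
}}

```text
clock: 4.15
eef_pos: [0.47, -0.1822, 0.067]
orientation: [3.141, 0.0, 1.249]
wrist_force: [4.5, -2.4, 4.9]
opening: 0.0554
gripper_force: 2.8
```

```bash
python3 - <<'E'
from h import *
s=manip.sense(); print({k:np.round(s[k],4) for k in("clock","eef_pos","wrist_force","opening")})
c=optics.camera("wrist"); cv2.imwrite("pics/w2.png",c["image"])
P=cloud(c); z=P[...,2]
gx=np.array([.949,-.316]);gy=np.array([.316,.949])
d=P[...,:2]-np.array([.5124,-.1622]); a=d@gx; b=d@gy
m=(abs(a)<.011)&(b>.0)&(b<.06)
print("bar z",np.nanmedian(z[m]),m.sum())
E
```

```text
{'clock': np.float64(4.15), 'eef_pos': array([ 0.47  , -0.1822,  0.067 ]), 'wrist_force': array([ 4.4528, -2.395 ,  4.8822]), 'opening': np.float64(0.0554)}
bar z 0.07129888648476643 9410
```

View pics/w2.png

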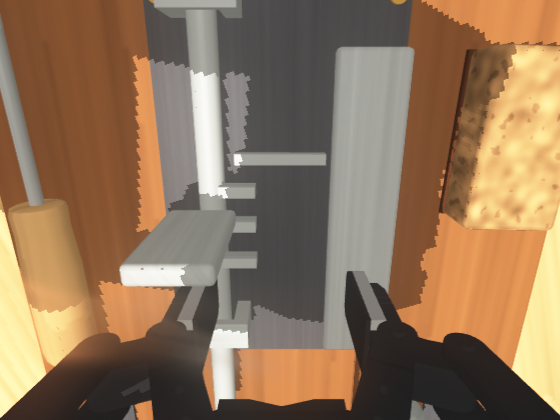

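The wrist view shows the right finger on the bar at about px (365,300) and the left finger behind the tab at (180,275). The bar now reads 71.3 mm high, so it is pressed about 10.7 mm. Now I'll push along tool +x.

>>> {"op": "carry_out", "data": {
  "increments": [0.6,0,0,0,0,0,65,0.6,0,0,0,0,0,65,0.4,0,0,0,0,0,65,0.4,0,0,0,0,0,65,0.4,0,0,0,0,0,65,0.4,0,0,0,0,0,65,0.4,0,0,0,0,0,65,0.4,0,0,0,0,0,65,0.4,0,0,0,0,0,65,0.4,0,0,0,0,0,65,0.4,0,0,0,0,0,65,0,0,0,0,0,0,65]
}}

```text
clock: 5.7
eef_pos: [0.4848, -0.1367, 0.0669]
orientation: [-3.141, 0.001, 1.249]
wrist_force: [-1.2, -2.2, 7.9]
opening: 0.0552
gripper_force: 2.8
```

```bash
python3 - <<'E'
from h import *
s=manip.sense(); print({k:np.round(s[k],4) for k in("clock","eef_pos","wrist_force","opening")})
for n in("wrist","top"):
    c=optics.camera(n); 
    P=cloud(c); z=P[...,2]
    gx=np.array([.949,-.316]);gy=np.array([.316,.949])
    d=P[...,:2]-np.array([.5124,-.1622]); a=d@gx; b=d@gy
    m=(abs(a)<.01)&(b>.035)&(b<.06)
    print("bar z",np.nanmedian(z[m]),m.sum())
    d=P[...,:2]-np.array([.4456,-.1442]); a=d@gx; b=d@gy
    m=(abs(a)<.013)&(z>.104)&(z<.114)&(b>-.01)&(b<.09)
    print("tab travel",np.median(b[m]) if m.any() else None,m.sum())
E
```

```text
{'clock': np.float64(5.7), 'eef_pos': array([ 0.4848, -0.1367,  0.0669]), 'wrist_force': array([-1.2454, -2.2001,  7.9331]), 'opening': np.float64(0.0552)}
bar z 0.07114424141842979 2970
tab travel 0.035789281199632435 3077
bar z 0.38992448209117286 57
tab travel 0.035641352675520585 7
```

The bolt is following, with about 36 mm of travel so far, and the bar is still down. I'll carry on.

>>> {"op": "carry_out", "data": {
  "increments": [0.4,0,0,0,0,0,65,0.4,0,0,0,0,0,65,0.4,0,0,0,0,0,65,0.3,0,0,0,0,0,65,0,0,0,0,0,0,65]
}}

```text
clock: 6.42
eef_pos: [0.4896, -0.1225, 0.0669]
orientation: [-3.141, 0.001, 1.249]
wrist_force: [-2.2, -2.0, 7.2]
opening: 0.0557
gripper_force: 2.8
```

>>> {"op": "carry_out", "data": {
  "increments": [0.2,0,0,0,0,0,65,0.2,0,0,0,0,0,65,0,0,0,0,0,0,65]
}}

```text
clock: 6.8
eef_pos: [0.4908, -0.1189, 0.0669]
orientation: [-3.141, 0.001, 1.249]
wrist_force: [-1.5, -3.9, 7.3]
opening: 0.0556
gripper_force: 3.1
```

>>> {"op": "carry_out", "data": {
  "increments": [0.15,0,0,0,0,0,65,0,0,0,0,0,0,65]
}}

```text
clock: 7.05
eef_pos: [0.4912, -0.1175, 0.0669]
orientation: [-3.141, 0.001, 1.249]
wrist_force: [-1.9, -4.3, 6.9]
opening: 0.0558
gripper_force: 3.3
```

>>> {"op": "carry_out", "data": {
  "increments": [0.15,0,0,0,0,0,65,0,0,0,0,0,0,65]
}}

```text
clock: 7.3
eef_pos: [0.4916, -0.1165, 0.0669]
orientation: [-3.141, 0.002, 1.249]
wrist_force: [-2.1, -8.4, 7.5]
opening: 0.0554
gripper_force: 6.6
```

>>> {"op": "carry_out", "data": {
  "increments": [0.2,0,0,0,0,0,65,0,0,0,0,0,0,65]
}}

```text
clock: 7.55
eef_pos: [0.4916, -0.1163, 0.067]
orientation: [-3.141, 0.006, 1.249]
wrist_force: [-10.4, -25.9, 8.3]
opening: 0.0554
gripper_force: 16.4
```

```bash
python3 - <<'E'
from h import *
c=optics.camera("wrist"); cv2.imwrite("pics/w3.png",c["image"])
P=cloud(c); z=P[...,2]
gx=np.array([.949,-.316]);gy=np.array([.316,.949])
d=P[...,:2]-np.array([.4456,-.1442]); a=d@gx; b=d@gy
m=(abs(a)<.013)&(z>.104)&(z<.114)&(b>-.01)&(b<.09)
print("tab travel",np.median(b[m]),m.sum())
E
```

```text
tab travel 0.057081506468796506 3037
```

View pics/w3.png

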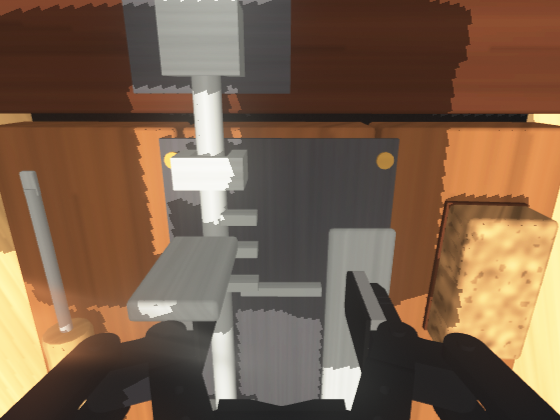

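The force jumped to 28 N at the end stop. The picture shows the rod in the keeper at px (200,60) and the last tooth past the pawl arm at (280,289). I'll ease back and lift.

>>> {"op": "carry_out", "data": {
  "increments": [-0.4,0,0,0,0,0,65,-0.4,0,0,0,0,0,65,0,0,-0.5,0,0,0,65,0,0,-1,0,0,0,65,0,0,-3,0,0,0,65,0,0,-5,0,0,0,65,0,0,-4,0,0,0,65,0,0,0,0,0,0,65,0,0,0,0,0,0,65]
}}

```text
clock: 8.72
eef_pos: [0.4896, -0.1212, 0.2011]
orientation: [-3.14, 0.0, 1.249]
wrist_force: [-1.1, -1.0, -0.6]
opening: 0.0556
gripper_force: 0.0
```

```bash
python3 - <<'E'
from h import *
c=optics.camera("wrist"); P=cloud(c); z=P[...,2]
gx=np.array([.949,-.316]);gy=np.array([.316,.949])
d=P[...,:2]-np.array([.4456,-.1442]); a=d@gx; b=d@gy
m=(abs(a)<.013)&(z>.104)&(z<.114)&(b>-.01)&(b<.09)
print("tab travel",np.median(b[m]),m.sum())
d=P[...,:2]-np.array([.5124,-.1622]); m=(abs(d@gx)<.01)&(abs(d@gy)<.06)&(z<.1)
print("bar z",np.median(z[m]),m.sum())
E
```

```text
tab travel 0.05746071240745543 485
bar z 0.08220731317378578 3661
```

The bar is back up at 82 mm, the bolt stayed home and the robot is clear, so I'm handing in.

```bash
python3 -c "
from station import manip
print(manip.hand_in())"
```

```text
the job is handed in; nothing more can be done
None
```

The bolt is pushed to its end stop in the keeper, the catch has sprung back up to 82 mm and the arm is clear; the job is handed in, though the interface returned no verdict.

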